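Release the tin carrier and hold up the full tin of shim rings

ROBOT

A 6-joint arm with a two-finger parallel gripper is mounted at the origin on a cart in front of the work surface, level with it; the furniture and walls round the work are solid. World frame = base frame: x ahead of the robot, y to its left, z up, the work surface at z = 0. Lengths are in mm, angles in degrees, forces in N, time in s.
With the tool pointing down it reaches from about 300 to 875 mm from the base axis. Payload 6.4 kg.
Tool frame: the origin (TCP) lies on the centre line of the jaws, within the pads' length; the fingertips stand manip.tcp_to_tips ahead of it and the grasp point (between the pads) lies 6 mm ahead of it (manip.tcp_to_tips is the distance from the TCP to the fingertips, in mm); z points along the fingers, y is the line along which they close (so a half turn about z gives the same grasp; the last joint's range is limited). The gripper opens to 85 mm and grips with 20 to 120 N. Pads are 22 mm wide; open, the fingers measure 114 mm over their backs; the gripper's body (76 mm by 85 mm) begins 54 mm behind the grasp point. The pads swing forward as they close: fully open they stand 13 mm farther back than shut.
Start: joints at [60.544, 10.359, 92.074, -0, 77.567, -11.82], TCP at [174.192, 547.995, 217.988] pointing down, gripper open.
Joint ranges: [-171.53, 171.53], [-51.25, 118.39], [17.06, 147.69], [-65.23, 245.23], [0, 150.52], [-178.68, 178.68]. Speed limits (degrees/s): [147.25, 147.25, 172.46, 180, 180, 180].

INTERFACE

Orientations are given as [roll, pitch, yaw] about the fixed x, y, z axes, in that order (R = Rz(yaw) Ry(pitch) Rx(roll)).
In Python, from station import manip gives the robot as it stands.
- The arm moves only by the shell command python3 -m crank 'ROWS' [OPENING] [FORCE]. ROWS is JSON, a list of rows, each a list of 2 entries, a list of its own where there are three numbers: the shift along the tool's x, y, z in m, then the turn, a rotation vector about the tool's x, y, z in degrees. In form: [[[x, y, z], [rx, ry, rz]], ...]. A call has 1 to 20 rows; each row is the pose to reach, as a shift and turn from the pose commanded when the call began, along the tool's axes at that moment; what a row does not reach only later rows make up. A row lasts 1/8 s, in which the tool goes at most 62.5 mm and 10.7 degrees, less where a joint would pass 70% of its speed; a pose out of reach is approached as far as the arm can. A call with a gripper value outside its range is refused whole. OPENING is the finger opening in m, from 0 to 0.0854, set as the call begins (- or left out, the last holds). The fingers move at their own pace and stop on an object; FORCE is the grip in N (left out, the last holds). Time passes only in rows, so rows that repeat a pose let the fingers close. It gives the time, the measured TCP pose, the force, the opening and the grip force at its end, in the units of the state.
- manip.sense(): the state, without advancing time (a new reading comes with each control period).
- manip.get_image(name): name is "scene" or "top"; returns the picture (400x640x3 uint8, red, green, blue); there is no depth.
- manip.calibration(name): a dict with "mtx" (3x3 intrinsics, pixels), "T" (4x4, takes a point from camera to world coordinates). Camera axes: x right, y up, looking along -z (the intrinsics and any distortion apply to the point x, -y, -z); pixel columns grow to the right and rows downward; lengths in mm; the calibration is good to about 2 mm. A picture is of the moment at which its call begins. calibration takes no time and is no camera call.
- manip.close_job(): hands the job in; it is judged then, once.
The state is a dict: "clock": time; "joint_pos": joint angles; "qd": joint speeds; "effort": joint torques, N m; "tcp_pos": TCP position; "tool_rot": TCP orientation; "wrist_force": force on the tool from outside, world axes, zero at the start; "ft_torque": the same for the moment, N m; "width": opening from 0.0 (shut) to 1.0 (fully open); "grasp_force": force on a finger pad.
Only numpy, scipy, OpenCV 4.12 (cv2) and the standard library are available. Lean on these libraries where they do the work, as an engineer would, in place of code of your own. Each camera call takes 0.05 s, during which the arm holds its last target. There are 200 camera calls.

TASK

Press the tin carrier's spring plunger fully down to its stop and let go, so that the keeper bar springs back off the three identical closed tins. Then heft the tins one after another from left to right as the robot sees them: lift each clear of the carrier to feel its weight and, unless it is kept in hand at the end, set it back upright in its own pocket, leaving the tools around alone. Finish holding the heaviest tin up in the gripper, upright and still, its underside at least 10 cm above its pocket floor, with the other two standing in their pockets: the program ends while the robot is still holding it.

Things in the scene. Friction and masses are not known exactly. Their poses are not given: they have to be found in the camera images.
- carrier: grey sheet-steel carrier fixed to the bench, 84 mm deep (x), 300 mm long (y). Origin on the bench top in the middle of the row; x to its rear (away from the robot), y along the row to the left, z up; turned by up to 0.25 rad. Three round pockets 62 mm wide, 8 mm deep, 84 mm apart: floors at z = 6 mm, rims at z = 14 mm. End plates up to z = 62 mm at y = +/-122 mm.
- pocket_left (a point): centre of the floor of the left pocket (carrier y = +84 mm, z = 6 mm)
- pocket_middle (a point): centre of the floor of the middle pocket (carrier y = 0)
- pocket_right (a point): centre of the floor of the right pocket (carrier y = -84 mm)
- plunger_head (a point): centre of the top of the release plunger's black mushroom head (30 mm across, about 75 mm above the bench when up), at the carrier's right end, outside the end plate (carrier x = +6, y = -147 mm); it is pressed straight down
- plunger (a joint): travel of the release plunger in m: 0 up, 0.010 fully down on its stop. Its spring pushes back with 2.5 N at the top and 4.5 N at the stop (plus about 0.5 N of friction), and lifts it again when let go. From about 7 mm on it frees the keeper, which stays open.
- keeper (a joint): angle in rad of the keeper bail, hinged along the carrier's rear: 0 latched, its 7 mm bar lying across just above the lids; once freed its spring throws it over to the rear within about 1 s, to rest at about 2.75 and stay there, the bar then 49 mm behind the tins' centre line and less than 38 mm above the bench
- keeper_bar (a point): middle of the keeper's bar (carrier x = 0, z = 77 mm when latched)
- tin_left: closed tinplate tin with press lid and blank paper band, 56 mm across, 66 mm tall, in the left pocket; origin at the centre of its underside, z up. The three tins look alike, with stacks of steel rings inside; they weigh about 0.22, 0.35 and 0.65 kg (10 percent more or less), which is which changes from run to run
- tin_middle: the same kind of tin, in the middle pocket
- tin_right: the same kind of tin, in the right pocket
- spanner_1: spanner, 157 mm, lying on the bench to the right of the carrier; leave alone
- pliers_1: red pliers, 190 mm, lying on the bench in front of the carrier; leave alone
- bit_block_1: dark block with six bits, 62 mm long, 35 mm tall, on the bench to the left of the carrier; leave alone
There are look-alikes about, which are no part of the job. Leave any blue or red look-alike of the tin_left alone.

How it is judged (in metres and radians):
On the way, in this order (a step that is already met when the one before it is completed fails the run):
1. the plunger is pressed down to its stop, the tins still in their pockets (value of joint plunger above 0.0085 m and horizontal distance between tin_left and pocket_left below 0.008 m and z of tin_left in the frame of pocket_left between -0.004 and 0.004 m and angle between each of tin_left, tin_middle, tin_right's own z axis and vertical below 0.1 rad and horizontal distance between tin_middle and pocket_middle below 0.008 m and z of tin_middle in the frame of pocket_middle between -0.004 and 0.004 m and horizontal distance between tin_right and pocket_right below 0.008 m and z of tin_right in the frame of pocket_right between -0.004 and 0.004 m), for 0.1 s.
2. the left tin is hefted: lifted clear of the carrier by the gripper alone, the other two in their pockets (z of tin_left in the frame of pocket_left above 0.015 m and contact force between tin_left and the fingers above 1 N and contact force between tin_left and carrier below 0.05 N and angle between tin_left's own z axis and vertical below 0.5 rad and horizontal distance between tin_middle and pocket_middle below 0.008 m and z of tin_middle in the frame of pocket_middle between -0.004 and 0.004 m and angle between each of tin_middle, tin_right's own z axis and vertical below 0.1 rad and horizontal distance between tin_right and pocket_right below 0.008 m and z of tin_right in the frame of pocket_right between -0.004 and 0.004 m), for 0.3 s.
3. the middle tin is hefted: lifted clear of the carrier by the gripper alone, the other two in their pockets (z of tin_middle in the frame of pocket_middle above 0.015 m and contact force between tin_middle and the fingers above 1 N and contact force between tin_middle and carrier below 0.05 N and angle between tin_middle's own z axis and vertical below 0.5 rad and horizontal distance between tin_left and pocket_left below 0.008 m and z of tin_left in the frame of pocket_left between -0.004 and 0.004 m and angle between each of tin_left, tin_right's own z axis and vertical below 0.1 rad and horizontal distance between tin_right and pocket_right below 0.008 m and z of tin_right in the frame of pocket_right between -0.004 and 0.004 m), for 0.3 s.
4. the right tin is hefted: lifted clear of the carrier by the gripper alone, the other two in their pockets (z of tin_right in the frame of pocket_right above 0.015 m and contact force between tin_right and the fingers above 1 N and contact force between tin_right and carrier below 0.05 N and angle between tin_right's own z axis and vertical below 0.5 rad and horizontal distance between tin_left and pocket_left below 0.008 m and z of tin_left in the frame of pocket_left between -0.004 and 0.004 m and angle between each of tin_left, tin_middle's own z axis and vertical below 0.1 rad and horizontal distance between tin_middle and pocket_middle below 0.008 m and z of tin_middle in the frame of pocket_middle between -0.004 and 0.004 m), for 0.3 s.
At the end, for the whole second after the job is handed in: The heaviest tin is held by the fingers alone, upright within 0.2 rad, still, underside 95 mm or more above its pocket floor; the other two stand seated in their own pockets (within 8 mm), untouched, each pressing under 4.7 N on the carrier; keeper over 2.3 rad (value of joint keeper above 2.3 rad and ((z of tin_left in the frame of pocket_left above 0.095 m and contact force between tin_left and the fingers above 1 N and contact force between tin_left and carrier below 0.05 N and angle between tin_left's own z axis and vertical below 0.2 rad and linear speed of tin_left below 0.03 m/s and angular speed of tin_left below 0.2 rad/s and horizontal distance between tin_middle and pocket_middle below 0.008 m and z of tin_middle in the frame of pocket_middle between -0.004 and 0.004 m and angle between each of tin_middle, tin_right's own z axis and vertical below 0.1 rad and contact force between each of tin_middle, tin_right and carrier below 4.7 N and contact force between each of tin_middle, tin_right and the fingers below 0.05 N and horizontal distance between tin_right and pocket_right below 0.008 m and z of tin_right in the frame of pocket_right between -0.004 and 0.004 m) or (z of tin_middle in the frame of pocket_middle above 0.095 m and contact force between tin_middle and the fingers above 1 N and contact force between tin_middle and carrier below 0.05 N and angle between tin_middle's own z axis and vertical below 0.2 rad and linear speed of tin_middle below 0.03 m/s and angular speed of tin_middle below 0.2 rad/s and horizontal distance between tin_left and pocket_left below 0.008 m and z of tin_left in the frame of pocket_left between -0.004 and 0.004 m and angle between each of tin_left, tin_right's own z axis and vertical below 0.1 rad and contact force between each of tin_left, tin_right and carrier below 4.7 N and contact force between each of tin_left, tin_right and the fingers below 0.05 N and horizontal distance between tin_right and pocket_right below 0.008 m and z of tin_right in the frame of pocket_right between -0.004 and 0.004 m) or (z of tin_right in the frame of pocket_right above 0.095 m and contact force between tin_right and the fingers above 1 N and contact force between tin_right and carrier below 0.05 N and angle between tin_right's own z axis and vertical below 0.2 rad and linear speed of tin_right below 0.03 m/s and angular speed of tin_right below 0.2 rad/s and horizontal distance between tin_left and pocket_left below 0.008 m and z of tin_left in the frame of pocket_left between -0.004 and 0.004 m and angle between each of tin_left, tin_middle's own z axis and vertical below 0.1 rad and contact force between each of tin_left, tin_middle and carrier below 4.7 N and contact force between each of tin_left, tin_middle and the fingers below 0.05 N and horizontal distance between tin_middle and pocket_middle below 0.008 m and z of tin_middle in the frame of pocket_middle between -0.004 and 0.004 m))); the arm keeps its last pose, push and grip.
It fails at once if a tin is tipped over (angle between any of tin_left, tin_middle, tin_right's own z axis and vertical above 0.8 rad).
It fails at once if a tool lying near the carrier is pushed away (distance of any of spanner_1, pliers_1, bit_block_1 from where it was at the start of the episode above 0.03 m).
It also fails if it takes over 67 s, if anything falls off the work surface, if the arm or the gripper's body presses on something with over 40 N, if the wrist force passes 120 N, or if a joint passes its speed limit or range.

## Working session

There is one attempt and no reset: what is moved stays moved. The work goes in short steps, Python scripts to look and compute and a shell command to move; the robot and the scene stay as the last step left them, time stands still between calls to the robot, and variables do not carry over. Pictures are saved under pics/ and viewed, at most 10 in all, crops included, and the job is handed in when it is done.

```bash
ls; mkdir -p pics; python3 - <<'E'
from station import manip
import cv2
print(manip.sense(), manip.tcp_to_tips)
for n in("top","scene"):
    cv2.imwrite(f"pics/{n}0.png",manip.get_image(n)[:,:,::-1]); c=manip.calibration(n); print(n,c)
E
```

```text
pics
{'clock': 0.0, 'joint_pos': array([ 6.05442530e+01,  1.04011443e+01,  9.21330421e+01,  2.55807922e-05,
        7.75660275e+01, -1.18209999e+01]), 'qd': array([-0.0859469 ,  0.03412772,  0.07015343, -0.08302621,  0.03892918,
        0.04461884]), 'effort': array([ 1.53877652e-03, -4.44872653e+01, -3.51337159e+01, -1.56909882e-04,
        9.09996772e-03,  5.43859485e-06]), 'tcp_pos': array([173.89632201, 547.4677041 , 217.07982545]), 'tool_rot': array([-1.79901917e+02, -2.05537268e-02,  1.62365230e+02]), 'wrist_force': array([ 0.09020303,  0.73164296, -0.09471473]), 'ft_torque': array([ 0.0066538 ,  0.01980379, -0.01693858]), 'grasp_force': 0.0, 'width': 0.9974754418993694} 25.0
top {'mtx': array([[506.61348419,   0.        , 322.97340477],
       [  0.        , 506.61348419, 207.38543847],
       [  0.        ,   0.        ,   1.        ]]), 'T': array([[-7.16079778e-02,  9.77262714e-01, -1.99574259e-01,
         3.20939998e+02],
       [-9.97432853e-01, -7.01674396e-02,  1.42910569e-02,
        -6.84234386e+01],
       [-3.74977314e-05,  2.00085276e-01,  9.79778486e-01,
         1.10953121e+03],
       [ 0.00000000e+00,  0.00000000e+00,  0.00000000e+00,
         1.00000000e+00]])}
scene {'mtx': array([[373.70393488,   0.        , 316.23617138],
       [  0.        , 373.70393488, 193.3523261 ],
       [  0.        ,   0.        ,   1.        ]]), 'T': array([[-8.85630543e-01,  3.20508827e-01, -3.36054509e-01,
         2.02878243e+02],
       [-4.64253519e-01, -6.28631583e-01,  6.23931889e-01,
         4.85674001e+02],
       [-1.12787997e-02,  7.08587626e-01,  7.05532682e-01,
         7.40634508e+02],
       [ 0.00000000e+00,  0.00000000e+00,  0.00000000e+00,
         1.00000000e+00]])}
```

View pics/top0.png

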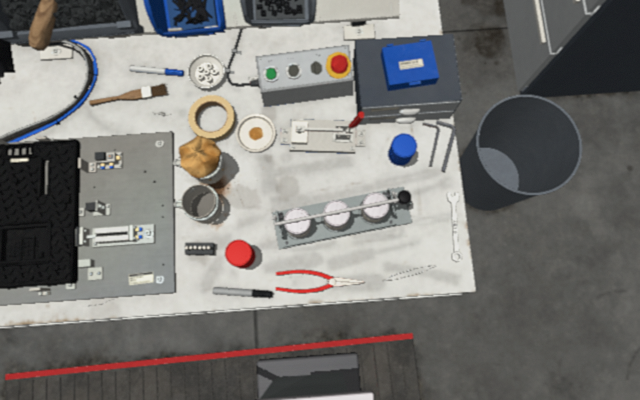

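View pics/scene0.png

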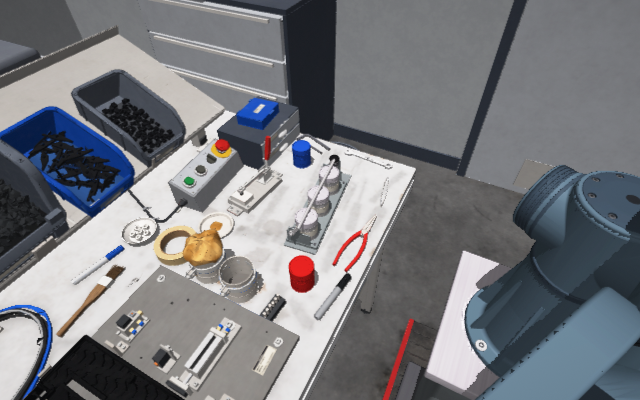

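The top view shows the carrier around (340,215). Its white-lidded tins are at (298,222), (337,214) and (376,206), and the black plunger head is at (404,198). The red tin at (239,253) and the blue one at (403,150) are look-alikes outside the carrier. In the scene view the carrier is at (320,205) and the head at (335,160).

```bash
cat > h.py <<'E'
import numpy as np, cv2
from station import manip
def ray(n,u,v,z):
    c=manip.calibration(n);p=cv2.undistortPoints(np.array([[[u,v]]],float),c["mtx"],None)[0,0]
    d=c["T"][:3,:3]@[p[0],-p[1],-1];o=c["T"][:3,3]
    return (o+d*(z-o[2])/d[2])
def proj(n,P):
    c=manip.calibration(n);q=np.linalg.inv(c["T"])@np.r_[P,1]
    m=c["mtx"]@[q[0],-q[1],-q[2]];return m[:2]/m[2]
def tri(ps):
    A=np.zeros((3,3));b=np.zeros(3)
    for n,u,v in ps:
        o=manip.calibration(n)["T"][:3,3];d=ray(n,u,v,0)-o;d/=np.linalg.norm(d)
        M=np.eye(3)-np.outer(d,d);A+=M;b+=M@o
    return np.linalg.solve(A,b)
E
python3 - <<'E'
import cv2,numpy as np
from h import *
t=cv2.imread("pics/top0.png");s=cv2.imread("pics/scene0.png")
a=cv2.resize(t[180:256,262:422],None,fx=5,fy=5,interpolation=cv2.INTER_CUBIC)[:300]
a=cv2.resize(t[182:252,265:420],(800,361),interpolation=cv2.INTER_CUBIC)
cv2.imwrite("pics/ct.png",a)
cv2.imwrite("pics/cs.png",cv2.resize(s[145:255,270:370],(545,600),interpolation=cv2.INTER_CUBIC))
for nm,im,(r0,r1,c0,c1) in(("top",t,(182,252,265,420)),("scene",s,(145,255,270,370))):
    hsv=cv2.cvtColor(im,cv2.COLOR_BGR2HSV)
    for lab,m in(("black",hsv[...,2]<55),("white",(hsv[...,2]>205)&(hsv[...,1]<30))):
        k=np.zeros(m.shape,np.uint8);k[r0:r1,c0:c1]=m[r0:r1,c0:c1]
        n,_,st,ce=cv2.connectedComponentsWithStats(k)
        for i in range(1,n):
            if st[i,4]>25:print(nm,lab,st[i],ce[i].round(1))
E
```

```text
top black [398 191  12  15 130] [403.9 197.4]
top white [299 182  53  12 456] [321.5 186.4]
top white [404 182  16   9  98] [412.  185.5]
top white [365 194  20  10 128] [373.9 198.5]
top white [265 196  10  44 255] [268.3 221.5]
top white [410 196  10  24 133] [415.  208.9]
top white [325 202  21  10 136] [334.7 206.3]
top white [365 204  23  13 172] [376.6 210.5]
top white [285 210  24  10 141] [295.4 214.2]
top white [326 213  23  12 180] [337.5 218.4]
top white [286 220  23  13 189] [297.8 226.2]
top white [363 221  57  31 630] [401.2 239.7]
top white [317 237  45  15 325] [342.3 245.5]
top white [265 249  27   3  55] [277.7 250.4]
scene black [330 155   9  11  49] [334.8 158.8]
scene white [ 270  145  100  110 6466] [319.2 197.9]
scene white [327 167  11  12  75] [332.8 173.2]
scene white [317 186  11  14  92] [322.6 193.6]
scene white [304 209  13  16 113] [310.7 217.1]
scene white [362 233   8  22  79] [367.2 246.8]
scene white [342 237  21  18 201] [353.4 246.9]
```

View pics/ct.png

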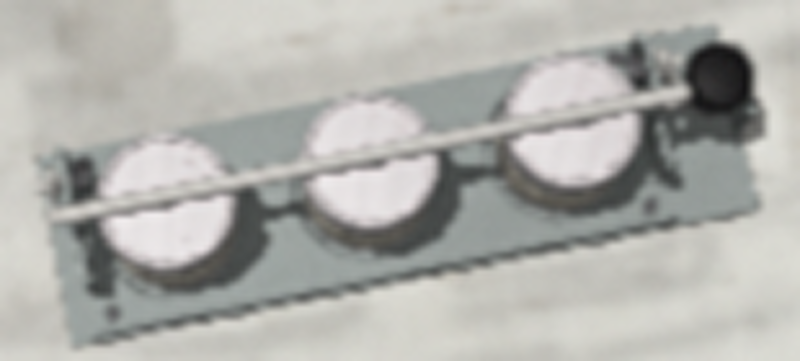

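View pics/cs.png

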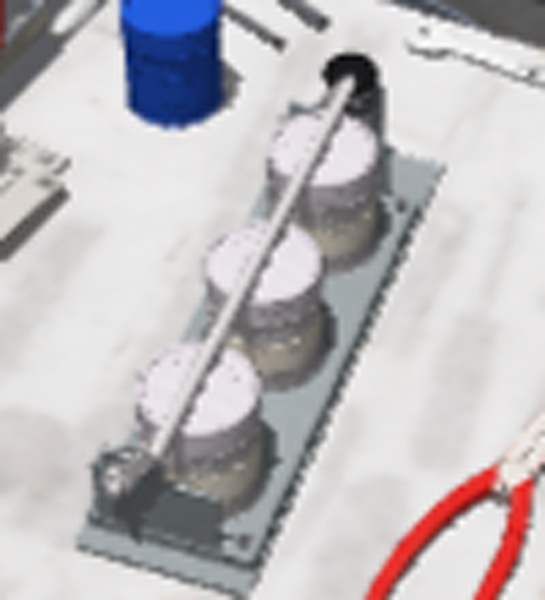

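The crops confirm the right objects: three identical white-lid tins in the grey carrier, all under one bar. Lid centres in the top image are about (297.4,220.8), (337.1,213.4) and (376.3,205.3), with the head at (404.1,196.7). In the scene image they are (306.5,216.6), (318.4,193.4) and (329.3,172.5), with the head at (334.2,158.8).

```bash
python3 - <<'E'
from h import *
T=[(297,220.4),(336.7,213),(375.9,205),(403.9,196.9)];S=[(306.3,216.3),(318.2,193.2),(329.1,172.3),(334,158.6)]
L=[]
for (a,b),z in zip(zip(T,S),(72,72,72,75)):
    p=ray("top",*a,z);q=ray("scene",*b,z);print(p.round(1),q.round(1),"tri",tri([("top",*a),("scene",*b)]).round(1));L.append((p+q)/2)
L=np.array(L)
m=L[:3,:2].mean(0);d=L[0,:2]-L[2,:2];print("spacing",np.linalg.norm(d)/2)
yaw=np.arctan2(-d[0],d[1]);print("mid",m,"yaw",np.degrees(yaw))
R=np.array([[np.cos(yaw),-np.sin(yaw)],[np.sin(yaw),np.cos(yaw)]])
for c in((0,84),(0,0),(0,-84),(6,-147)):print(c,m+R@c)
print(((L[3,:2]-m)@R))
E
```

```text
[508.6 -27.7  72. ] [506.4 -26.   72. ] tri [508.3 -27.8  69.4]
[ 518.3 -111.3   72. ] [ 517.2 -108.4   72. ] tri [ 518.9 -111.4   68.6]
[ 529.4 -194.4   72. ] [ 527.8 -192.3   72. ] tri [ 529.5 -194.8   69.5]
[ 541.9 -254.1   75. ] [ 539.5 -246.8   75. ] tri [ 543.5 -255.5   67.1]
spacing 83.90921285104567
mid [ 517.9529093  -110.00678984] yaw 7.220085656610707
(0, 84) [507.39570342 -26.67285075]
(0, 0) [ 517.9529093  -110.00678984]
(0, -84) [ 528.51011518 -193.34072893]
(6, -147) [ 542.38044382 -255.08709711]
[   4.9153029  -142.17135136]
```

Every measurement agrees with the given sizes: 83.9 mm spacing and a 7.2° yaw. Next I move above the plunger head with the fingers shut, turned so they close along the carrier's x.

```bash
python3 -m crank '[[[-0.595,-0.656,0.06],[0,0,65.1]],[[-0.595,-0.656,0.06],[0,0,65.1]],[[-0.595,-0.656,0.06],[0,0,65.1]],[[-0.595,-0.656,0.06],[0,0,65.1]],[[-0.595,-0.656,0.06],[0,0,65.1]],[[-0.595,-0.656,0.06],[0,0,65.1]],[[-0.595,-0.656,0.06],[0,0,65.1]],[[-0.595,-0.656,0.06],[0,0,65.1]],[[-0.595,-0.656,0.06],[0,0,65.1]],[[-0.595,-0.656,0.06],[0,0,65.1]],[[-0.595,-0.656,0.06],[0,0,65.1]],[[-0.595,-0.656,0.06],[0,0,65.1]],[[-0.595,-0.656,0.06],[0,0,65.1]],[[-0.595,-0.656,0.06],[0,0,65.1]],[[-0.595,-0.656,0.06],[0,0,65.1]],[[-0.595,-0.656,0.06],[0,0,65.1]],[[-0.595,-0.656,0.06],[0,0,65.1]],[[-0.595,-0.656,0.06],[0,0,65.1]],[[-0.595,-0.656,0.06],[0,0,65.1]],[[-0.595,-0.656,0.06],[0,0,65.1]]]' 0 20; python3 -c "
from h import *
s=manip.sense();print(s)
"
```

```text
clock: 2.6
tcp_pos: [542.6, -257.0, 158.3]
tool_rot: [180.0, 0.0, 97.3]
wrist_force: [-0.9, -0.6, 0.2]
width: 0.003
grasp_force: 0.0
{'clock': 2.6, 'joint_pos': array([-3.66600730e+01,  1.68074651e+01,  9.14479113e+01, -5.16400619e-04,
        7.17196226e+01, -4.39605201e+01]), 'qd': array([-0.25680005,  0.29374689, -0.25923146, -0.03859645, -0.09216211,
        0.04384369]), 'effort': array([ 8.70926469e-02, -4.85897326e+01, -3.34997678e+01,  3.79796038e-03,
        3.74155803e-03,  9.65591207e-04]), 'tcp_pos': array([ 542.56327168, -256.98224308,  158.31553916]), 'tool_rot': array([1.79982344e+02, 1.77077126e-02, 9.73006063e+01]), 'wrist_force': array([-0.8858789 , -0.59794254,  0.16810614]), 'ft_torque': array([ 0.01830354, -0.02086412,  0.00840135]), 'grasp_force': 0.0, 'width': 0.002579377657330823}
```

```bash
python3 -m crank '[[[0,0,0.03],[0,0,0]],[[0,0,0.05],[0,0,0]],[[0,0,0.056],[0,0,0]],[[0,0,0.059],[0,0,0]],[[0,0,0.062],[0,0,0]],[[0,0,0.065],[0,0,0]],[[0,0,0.067],[0,0,0]],[[0,0,0.067],[0,0,0]]]'; python3 -c "
from h import *
cv2.imwrite('pics/p1.png',cv2.resize(np.vstack([manip.get_image('top')[160:260,250:450],manip.get_image('scene')[120:220,250:450]])[:,:,::-1],(600,600)))
print(manip.sense()['wrist_force'])"
```

```text
clock: 3.6
tcp_pos: [542.4, -257.4, 90.9]
tool_rot: [-180.0, -0.0, 97.3]
wrist_force: [-0.8, -0.9, -0.0]
width: 0.001
grasp_force: 0.0
[-0.27780779 -0.21771858 -0.03187795]
```

View pics/p1.png

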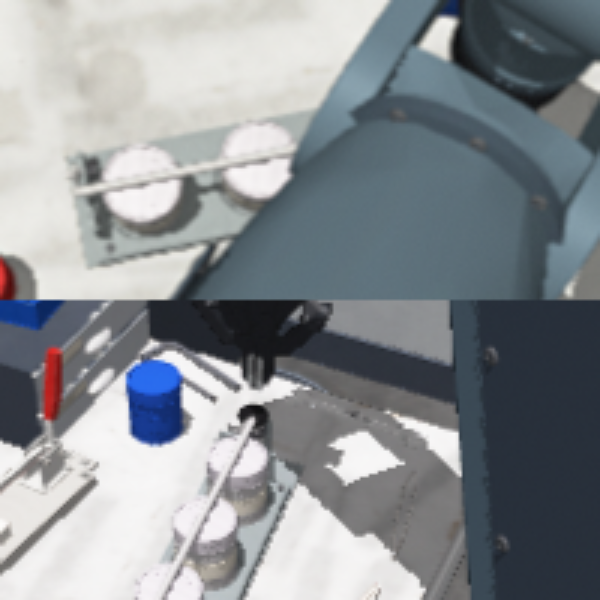

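The top view is blocked by the arm. In the scene view the fingertips are at about (336,148), above the head at (334,159), and there is no contact force yet, so I'll check the projections.

```bash
python3 -c "
from h import *
for z in (66,75,80,90,100):print(z,proj('scene',[542.4,-257.4,z]))
print(proj('top',[542,-255,75]), ray('scene',334,158.6,75),ray('scene',334,158.6,65))"
```

```text
66 [334.64042396 158.63064879]
75 [334.71578431 156.1446721 ]
80 [334.75804734 154.75050494]
90 [334.84343622 151.93370825]
100 [334.92999523 149.07831168]
[404.33896002 196.81223495] [ 539.5165306  -246.80203465   75.        ] [ 544.57393499 -257.80621227   65.        ]
```

```bash
python3 -m crank '[[[0,0,0.003],[0,0,0]],[[0,0,0.006],[0,0,0]],[[0,0,0.006],[0,0,0]]]'|grep -E "tcp|force"; python3 -c "
from h import *
i=manip.get_image('scene');cv2.imwrite('pics/p2.png',cv2.resize(i[110:185,290:390][:,:,::-1],(800,600),interpolation=cv2.INTER_CUBIC))
print(manip.sense()['wrist_force'])"
```

```text
tcp_pos: [542.2, -257.2, 84.5]
wrist_force: [-0.5, -0.2, -0.1]
grasp_force: 0.0
[-0.37531291 -0.54217048 -0.09313569]
```

View pics/p2.png

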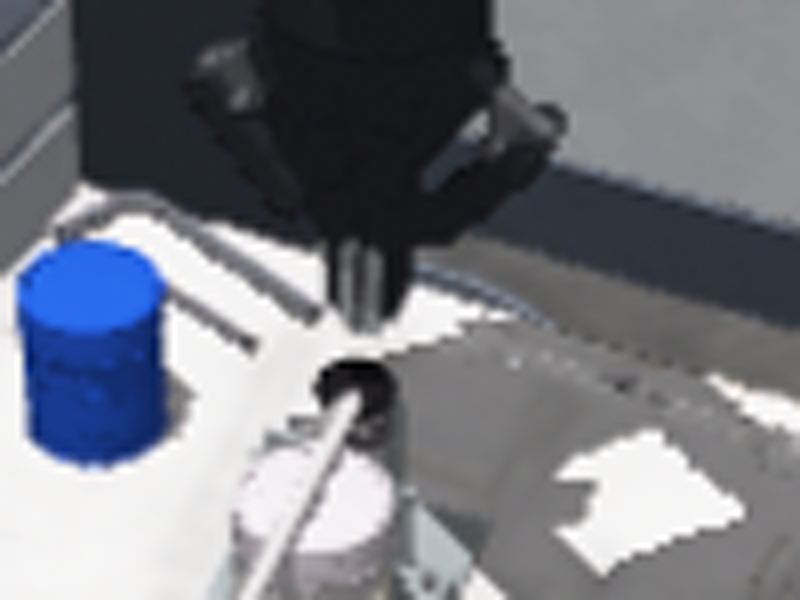

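The tips still look clear of the head by about 18 mm, with zero force. I'll keep feeling downward in small steps and check the force.

```bash
python3 -m crank '[[[0,0,0.003],[0,0,0]],[[0,0,0.006],[0,0,0]],[[0,0,0.008],[0,0,0]],[[0,0,0.01],[0,0,0]],[[0,0,0.01],[0,0,0]]]'|grep -E "tcp|force"; python3 - <<'E'
from h import *
i=manip.get_image('scene');cv2.imwrite('pics/p3.png',cv2.resize(i[120:195,290:390][:,:,::-1],(800,600),interpolation=cv2.INTER_CUBIC))
E
```

```text
tcp_pos: [542.4, -257.3, 74.8]
wrist_force: [-0.8, -0.1, 0.1]
grasp_force: 0.0
```

View pics/p3.png

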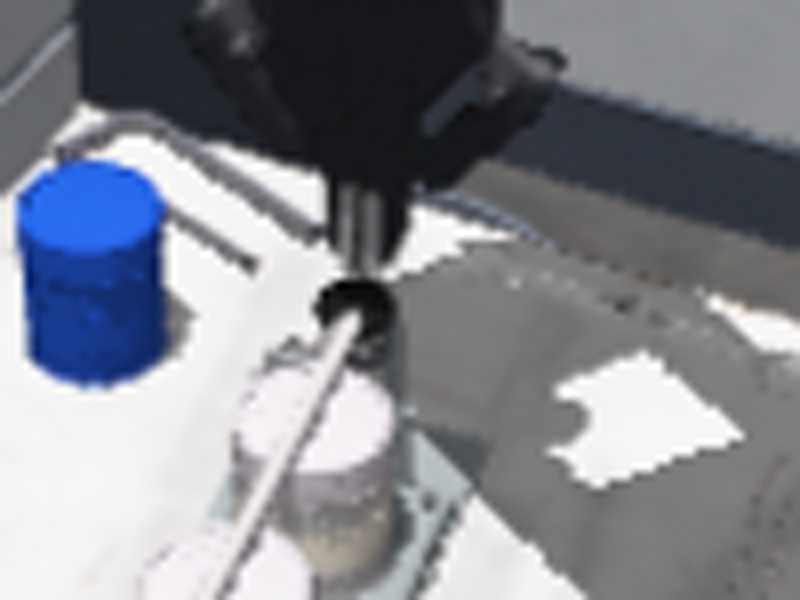

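```bash
python3 -m crank '[[[0,0,0.002],[0,0,0]],[[0,0,0.004],[0,0,0]],[[0,0,0.006],[0,0,0]],[[0,0,0.006],[0,0,0]]]'|grep -E "tcp|force";python3 -m crank '[[[0,0,0.002],[0,0,0]],[[0,0,0.003],[0,0,0]],[[0,0,0.003],[0,0,0]]]'|grep -E "tcp|force"
```

```text
tcp_pos: [542.3, -257.3, 68.7]
wrist_force: [-0.5, -0.1, 0.1]
grasp_force: 0.0
tcp_pos: [542.4, -257.4, 65.9]
wrist_force: [0.5, -0.1, 0.3]
grasp_force: 0.0
```

```bash
python3 -m crank '[[[0,0,0.002],[0,0,0]],[[0,0,0.003],[0,0,0]],[[0,0,0.003],[0,0,0]]]'|grep -E "tcp|force";python3 -m crank '[[[0,0,0.002],[0,0,0]],[[0,0,0.004],[0,0,0]],[[0,0,0.004],[0,0,0]]]'|grep -E "tcp|force"; python3 - <<'E'
from h import *
i=manip.get_image('scene');cv2.imwrite('pics/p4.png',cv2.resize(i[125:185,300:380][:,:,::-1],(800,600),interpolation=cv2.INTER_CUBIC))
E
```

```text
tcp_pos: [542.4, -257.4, 62.8]
wrist_force: [0.1, -0.4, 0.5]
grasp_force: 0.0
tcp_pos: [542.7, -257.5, 59.2]
wrist_force: [-0.2, 1.0, 2.6]
grasp_force: 1.4
```

View pics/p4.png

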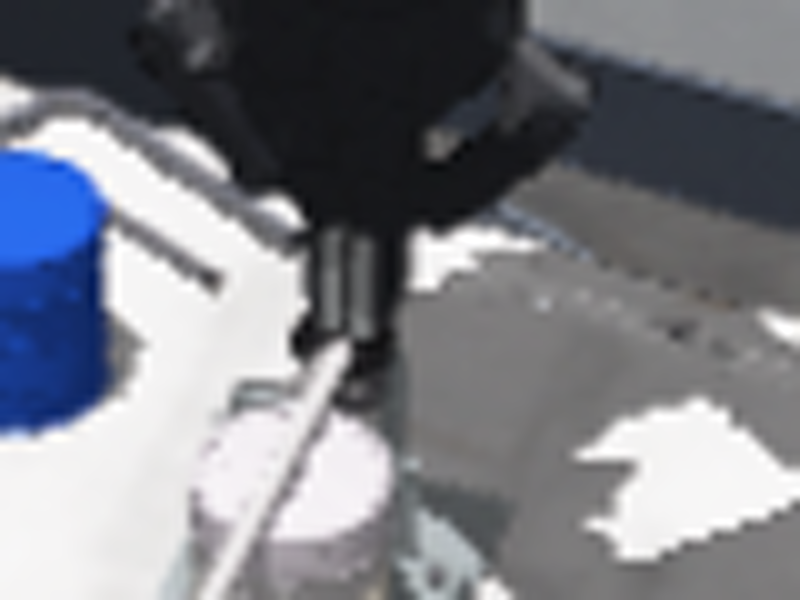

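The fingertips now rest on the head (row ~159), with 2.6 N matching the spring's preload, so I press on. Empirically, the tips meet the head about 40 mm lower than the reported TCP would suggest. I'll check heights by touch and by eye when I get to the tins.

```bash
python3 -m crank '[[[0,0,0.003],[0,0,0]],[[0,0,0.006],[0,0,0]],[[0,0,0.008],[0,0,0]],[[0,0,0.008],[0,0,0]]]'|grep -E "tcp|force";python3 -m crank '[[[0,0,0.001],[0,0,0]],[[0,0,0.002],[0,0,0]],[[0,0,0.003],[0,0,0]],[[0,0,0.003],[0,0,0]]]'|grep -E "tcp|force"
```

```text
tcp_pos: [542.7, -257.6, 51.0]
wrist_force: [0.3, 0.1, 3.8]
grasp_force: 2.0
tcp_pos: [542.9, -257.6, 50.5]
wrist_force: [-6.7, 3.7, 21.8]
grasp_force: 11.2
```

That is the stop: the force has climbed to 22 N. I hold briefly, then lift off.

```bash
python3 -m crank '[[[0,0,0],[0,0,0]],[[0,0,0],[0,0,0]],[[0,0,-0.02],[0,0,0]],[[0,0,-0.06],[0,0,0]],[[0,0,-0.1],[0,0,0]],[[0,0,-0.1],[0,0,0]],[[0,0,-0.1],[0,0,0]],[[0,0,-0.1],[0,0,0]]]' 0.0854|grep -E "tcp|force|clock|width"; python3 - <<'E'
from h import *
print(manip.sense()['joint_pos'])
i=manip.get_image('scene');cv2.imwrite('pics/p5.png',cv2.resize(i[100:260,240:400][:,:,::-1],(600,600),interpolation=cv2.INTER_CUBIC))
E
```

```text
clock: 8.48
tcp_pos: [541.6, -256.8, 146.6]
wrist_force: [0.1, 0.0, -0.6]
width: 1.0
grasp_force: 0.0
[-3.66978866e+01  1.75607846e+01  9.19483008e+01  1.96928624e-03
  7.06479170e+01 -4.39636203e+01]
```

View pics/p5.png

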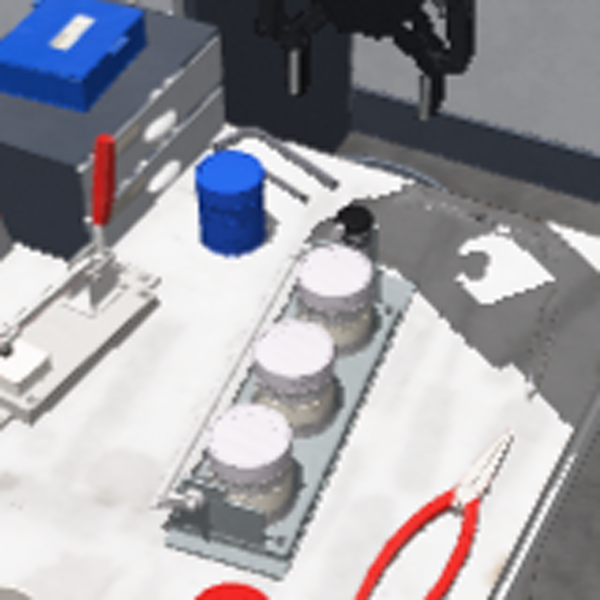

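The keeper has gone over to the rear (bar from (165,500) to (310,230) in the crop) and all three tins still stand in place. The open fingertips are at about (295,95) and (427,118) in the crop, so I'll use them to measure the true tip height.

```bash
python3 - <<'E'
from h import *
a=(240+295/3.75,100+95/3.75);b=(240+427/3.75,100+118/3.75)
for z in range(110,230,15):
    p,q=ray('scene',*a,z),ray('scene',*b,z);print(z,p.round(),q.round(),((p+q)/2).round(),np.linalg.norm(p-q).round(1),np.degrees(np.arctan2(*(q-p)[1::-1])).round(1))
E
```

```text
110 [ 628. -325.  110.] [ 524. -343.  110.] [ 576. -334.  110.] 105.6 -170.0
125 [ 618. -306.  125.] [ 516. -324.  125.] [ 567. -315.  125.] 103.1 -170.0
140 [ 608. -287.  140.] [ 509. -304.  140.] [ 558. -295.  140.] 100.6 -170.0
155 [ 598. -267.  155.] [ 501. -284.  155.] [ 549. -276.  155.] 98.1 -170.0
170 [ 587. -248.  170.] [ 493. -265.  170.] [ 540. -256.  170.] 95.6 -170.0
185 [ 577. -229.  185.] [ 486. -245.  185.] [ 532. -237.  185.] 93.1 -170.0
200 [ 567. -209.  200.] [ 478. -225.  200.] [ 523. -217.  200.] 90.6 -170.0
215 [ 557. -190.  215.] [ 470. -205.  215.] [ 514. -198.  215.] 88.1 -170.0
```

By vision, the open tips sit about 23 mm above the reported TCP height, with x and y exact. For the tins I therefore target TCP z ≈ 27, which puts the tips near 45–50 mm, above the keeper bar. First I go over the left tin.

```bash
python3 -m crank '[[[0.06,-0.002,0],[0,0,0]],[[0.12,-0.003,0.01],[0,0,0]],[[0.18,-0.004,0.02],[0,0,0]],[[0.22,-0.006,0.03],[0,0,0]],[[0.233,-0.006,0.048],[0,0,0]],[[0.233,-0.006,0.06],[0,0,0]],[[0.233,-0.006,0.072],[0,0,0]],[[0.233,-0.006,0.072],[0,0,0]],[[0.233,-0.006,0.08],[0,0,0]],[[0.233,-0.006,0.088],[0,0,0]],[[0.233,-0.006,0.088],[0,0,0]]]' 0.0854 40;  python3 - <<'E'
from h import *
i=manip.get_image('scene');print(proj('scene',[507.5,-27,72]));cv2.imwrite('pics/p6.png',cv2.resize(i[150:250,250:380][:,:,::-1],(780,600),interpolation=cv2.INTER_CUBIC))
E
```

```text
clock: 9.9
tcp_pos: [506.5, -27.1, 59.3]
tool_rot: [-179.9, -0.0, 97.3]
wrist_force: [-0.1, 0.6, -0.1]
width: 1.001
grasp_force: 0.0
[306.10746121 215.87066794]
```

```bash
python3 -m crank '[[[0,0,0.008],[0,0,0]],[[0,0,0.016],[0,0,0]],[[0,0,0.024],[0,0,0]],[[0,0,0.033],[0,0,0]],[[0,0,0.033],[0,0,0]]]' | grep -E "tcp|force"; python3 - <<'E'
from h import *
i=manip.get_image('scene');cv2.imwrite('pics/p7.png',cv2.resize(i[150:250,250:380][:,:,::-1],(780,600),interpolation=cv2.INTER_CUBIC))
E
```

```text
tcp_pos: [506.3, -26.8, 26.0]
wrist_force: [0.1, 0.3, 0.7]
grasp_force: 0.0
```

View pics/p7.png

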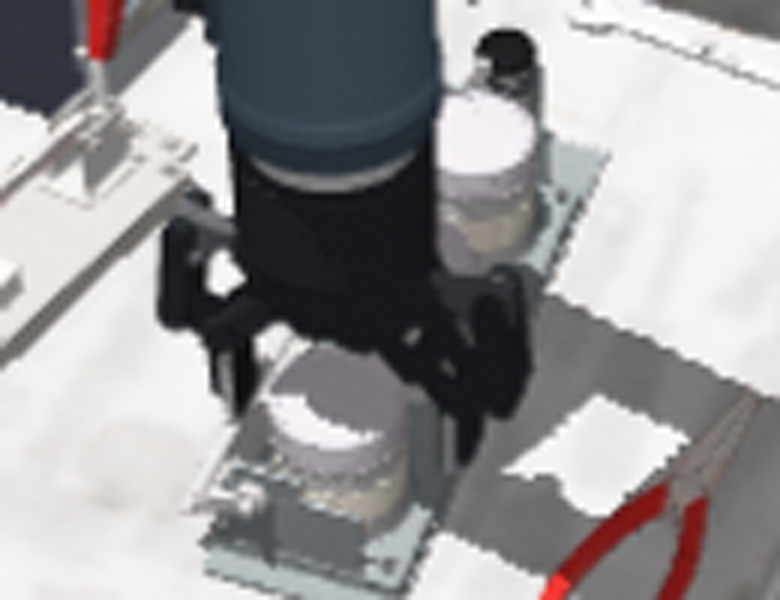

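The open fingers straddle the left tin, with tips near (235,410) and (465,460) in the crop, clear of the bar and end plate. I close, then lift and hold.

```bash
python3 -m crank '[[[0,0,0],[0,0,0]],[[0,0,0],[0,0,0]],[[0,0,0],[0,0,0]],[[0,0,0],[0,0,0]],[[0,0,0],[0,0,0]],[[0,0,0],[0,0,0]]]' 0.045 40; python3 -m crank '[[[0,0,-0.003],[0,0,0]],[[0,0,-0.01],[0,0,0]],[[0,0,-0.025],[0,0,0]],[[0,0,-0.04],[0,0,0]],[[0,0,-0.04],[0,0,0]],[[0,0,-0.04],[0,0,0]],[[0,0,-0.04],[0,0,0]],[[0,0,-0.04],[0,0,0]],[[0,0,-0.04],[0,0,0]]]'; python3 -m crank '[[[0,0,0],[0,0,0]]]'|grep wrist
```

```text
clock: 11.38
tcp_pos: [508.1, -27.2, 28.0]
tool_rot: [179.9, 0.0, 97.3]
wrist_force: [0.1, 1.1, 6.0]
width: 0.647
grasp_force: 42.4
clock: 12.5
tcp_pos: [506.8, -27.0, 66.7]
tool_rot: [-180.0, -0.0, 97.3]
wrist_force: [0.2, -0.3, -2.8]
width: 0.648
grasp_force: 43.7
wrist_force: [0.1, 0.8, -3.6]
```

Width 0.647 (55 mm) and a pull of about 3.2 N: the tin is in hand at roughly 0.33 kg. Set it down, release and move to the middle one.

```bash
python3 -m crank '[[[0,0,0.015],[0,0,0]],[[0,0,0.027],[0,0,0]],[[0,0,0.034],[0,0,0]],[[0,0,0.038],[0,0,0]],[[0,0,0.04],[0,0,0]],[[0,0,0.04],[0,0,0]],[[0,0,0.04],[0,0,0]]]'|grep -E "tcp|force";  python3 -m crank '[[[0,0,0],[0,0,0]],[[0,0,0],[0,0,0]],[[0,0,0],[0,0,0]],[[0,0,0],[0,0,0]],[[0,0,0],[0,0,0]],[[0,0,-0.02],[0,0,0]],[[0,0,-0.05],[0,0,0]],[[0,0,-0.06],[0,0,0]],[[0,0,-0.06],[0,0,0]]]' 0.0854; python3 - <<'E'
from h import *
for k in range(3):i=manip.get_image('scene');print(manip.sense()['wrist_force'].round(1))
t=manip.get_image('top');cv2.imwrite('pics/s1.png',i[:,:,::-1])
# compare left-tin patch with reference after keeper opening is obstructed; mask white lid near expected pixel
h=cv2.cvtColor(i,cv2.COLOR_RGB2HSV);m=np.zeros(h.shape[:2],np.uint8);k=((h[...,2]>205)&(h[...,1]<30)).astype(np.uint8);m[200:235,296:322]=k[200:235,296:322]
n,_,st,ce=cv2.connectedComponentsWithStats(m);print(st[1:],ce[1:])
E
```

```text
tcp_pos: [507.2, -27.1, 28.0]
wrist_force: [-4.7, 0.8, 8.7]
grasp_force: 44.7
clock: 14.62
tcp_pos: [507.5, -27.2, 87.3]
tool_rot: [179.9, 0.0, 97.3]
wrist_force: [-0.3, -0.5, 0.3]
width: 0.997
grasp_force: 0.0
[-0.7  0.5 -0.2]
[ 0.1  1.  -0.6]
[ 0.4 -0.2  0.7]
[[296 200  22  25 225]
 [302 209   1   1   1]
 [303 234   1   1   1]] [[303.12888889 215.00444444]
 [302.         209.        ]
 [303.         234.        ]]
```

It touched down at the same TCP height (28.0) as when gripped, so it is seated. Now the middle tin.

```bash
python3 -m crank '[[[-0.045,0,0],[0,0,0]],[[-0.08,0,0],[0,0,0]],[[-0.084,0,0],[0,0,0]],[[-0.084,0,0.01],[0,0,0]],[[-0.084,0,0.02],[0,0,0]],[[-0.084,0,0.03],[0,0,0]],[[-0.084,0,0.04],[0,0,0]],[[-0.084,0,0.05],[0,0,0]],[[-0.084,0,0.058],[0,0,0]],[[-0.084,0,0.06],[0,0,0]],[[-0.084,0,0.06],[0,0,0]]]'|grep -E "tcp|force"; python3 -m crank '[[[0,0,0],[0,0,0]],[[0,0,0],[0,0,0]],[[0,0,0],[0,0,0]],[[0,0,0],[0,0,0]],[[0,0,0],[0,0,0]],[[0,0,0],[0,0,0]]]' 0.045 40 | grep -E "tcp|force|width"; python3 -m crank '[[[0,0,-0.003],[0,0,0]],[[0,0,-0.01],[0,0,0]],[[0,0,-0.025],[0,0,0]],[[0,0,-0.04],[0,0,0]],[[0,0,-0.04],[0,0,0]],[[0,0,-0.04],[0,0,0]],[[0,0,-0.04],[0,0,0]],[[0,0,-0.04],[0,0,0]],[[0,0,-0.04],[0,0,0]]]'; for i in 1 2 3; do python3 -m crank '[[[0,0,0],[0,0,0]]]'|grep wrist;done
```

```text
tcp_pos: [517.8, -110.5, 27.0]
wrist_force: [0.1, 0.7, -0.2]
grasp_force: 0.0
tcp_pos: [518.5, -110.7, 28.0]
wrist_force: [0.9, 0.6, 5.3]
width: 0.646
grasp_force: 42.3
clock: 18.08
tcp_pos: [517.5, -110.3, 66.7]
tool_rot: [-180.0, -0.0, 97.3]
wrist_force: [0.4, 0.3, -2.1]
width: 0.646
grasp_force: 43.3
wrist_force: [-0.2, 0.0, -2.5]
wrist_force: [0.8, -0.1, -2.3]
wrist_force: [-0.6, -1.3, -2.3]
```

The middle tin pulls about 2.3 N, so it is the lightest. Set it back and go to the right tin.

```bash
python3 -m crank '[[[0,0,0.015],[0,0,0]],[[0,0,0.027],[0,0,0]],[[0,0,0.034],[0,0,0]],[[0,0,0.038],[0,0,0]],[[0,0,0.04],[0,0,0]],[[0,0,0.04],[0,0,0]],[[0,0,0.04],[0,0,0]]]'|grep -E "tcp|force";  python3 -m crank '[[[0,0,0],[0,0,0]],[[0,0,0],[0,0,0]],[[0,0,0],[0,0,0]],[[0,0,0],[0,0,0]],[[0,0,0],[0,0,0]],[[0,0,-0.02],[0,0,0]],[[0,0,-0.05],[0,0,0]],[[0,0,-0.06],[0,0,0]],[[0,0,-0.06],[0,0,0]]]' 0.0854|grep -E "tcp|force";  python3 -m crank '[[[-0.045,0,0],[0,0,0]],[[-0.08,0,0],[0,0,0]],[[-0.084,0,0],[0,0,0]],[[-0.084,0,0.01],[0,0,0]],[[-0.084,0,0.02],[0,0,0]],[[-0.084,0,0.03],[0,0,0]],[[-0.084,0,0.04],[0,0,0]],[[-0.084,0,0.05],[0,0,0]],[[-0.084,0,0.058],[0,0,0]],[[-0.084,0,0.06],[0,0,0]],[[-0.084,0,0.06],[0,0,0]]]'|grep -E "tcp|force"; python3 -m crank '[[[0,0,0],[0,0,0]],[[0,0,0],[0,0,0]],[[0,0,0],[0,0,0]],[[0,0,0],[0,0,0]],[[0,0,0],[0,0,0]],[[0,0,0],[0,0,0]]]' 0.045 50 | grep -E "tcp|force|width"; python3 -m crank '[[[0,0,-0.003],[0,0,0]],[[0,0,-0.01],[0,0,0]],[[0,0,-0.025],[0,0,0]],[[0,0,-0.04],[0,0,0]],[[0,0,-0.04],[0,0,0]],[[0,0,-0.04],[0,0,0]],[[0,0,-0.04],[0,0,0]],[[0,0,-0.04],[0,0,0]],[[0,0,-0.04],[0,0,0]]]'; for i in 1 2 3; do python3 -m crank '[[[0,0,0],[0,0,0]]]'|grep wrist;done
```

```text
tcp_pos: [517.8, -110.4, 28.0]
wrist_force: [-3.5, 1.2, 9.2]
grasp_force: 44.4
tcp_pos: [518.1, -110.6, 87.4]
wrist_force: [0.1, 0.6, -0.4]
grasp_force: 0.0
tcp_pos: [528.4, -193.8, 27.0]
wrist_force: [0.0, 0.5, 0.2]
grasp_force: 0.0
tcp_pos: [529.7, -194.2, 28.1]
wrist_force: [4.3, 1.7, 5.5]
width: 0.635
grasp_force: 54.9
clock: 23.7
tcp_pos: [528.1, -193.6, 66.7]
tool_rot: [-180.0, -0.0, 97.3]
wrist_force: [0.3, -0.2, -6.4]
width: 0.633
grasp_force: 55.9
wrist_force: [0.1, 0.1, -6.7]
wrist_force: [-0.3, -0.1, -7.1]
wrist_force: [0.1, -0.1, -6.5]
```

The right tin pulls about 6.7 N, so it is the heaviest. I raise it to about 125 mm and check numerically that the other two are seated.

```bash
python3 -m crank '[[[0,0,-0.02],[0,0,0]],[[0,0,-0.045],[0,0,0]],[[0,0,-0.07],[0,0,0]],[[0,0,-0.085],[0,0,0]],[[0,0,-0.085],[0,0,0]],[[0,0,-0.085],[0,0,0]],[[0,0,-0.085],[0,0,0]],[[0,0,-0.085],[0,0,0]],[[0,0,-0.085],[0,0,0]],[[0,0,-0.085],[0,0,0]]]'; python3 - <<'E'
from h import *
ref=cv2.imread('pics/p5.png')  # saved after the keeper opened, x3.75 of rows 100:260, cols 240:400
ref=cv2.resize(ref,(160,160),interpolation=cv2.INTER_AREA)
i=manip.get_image('scene')[:,:,::-1];cv2.imwrite('pics/s2.png',i);now=i[100:260,240:400]
for nm,x,y in(("left",306,216),("mid",318,193)):
    x-=240;y-=100
    for lab,im in(("ref",ref),("now",now)):
        h=cv2.cvtColor(im,cv2.COLOR_BGR2HSV);k=((h[...,2]>200)&(h[...,1]<30)).astype(np.uint8)
        n,l,st,ce=cv2.connectedComponentsWithStats(k,connectivity=4);j=l[y,x];print(nm,lab,st[j],ce[j].round(1))
    r=cv2.matchTemplate(now[y-16:y+24,x-20:x+20],ref[y-10:y+16,x-13:x+13],cv2.TM_CCOEFF_NORMED);_,v,_,p=cv2.minMaxLoc(r);print(nm,v,p,"expect (7,6)")
E
```

```text
clock: 25.32
tcp_pos: [528.3, -193.7, 151.9]
tool_rot: [-180.0, -0.0, 97.3]
wrist_force: [0.6, -0.8, -5.9]
width: 0.633
grasp_force: 56.0
left ref [   0   37  153  123 9323] [ 66.2 109.7]
left now [   0   44  148  116 8196] [ 60.2 114.1]
left 0.9503107070922852 (8, 6) expect (7,6)
mid ref [   0   37  153  123 9323] [ 66.2 109.7]
mid now [   0   44  148  116 8196] [ 60.2 114.1]
mid 0.9085636138916016 (7, 6) expect (7,6)
```

Both other tins match their earlier positions to within 1 px. The heaviest is held with its underside about 124 mm above its pocket floor, so I hand the job in.

```bash
python3 -c "
from station import manip
print(manip.sense()['qd'].round(2));print(manip.close_job())"
```

```text
[-0.02 -0.1  -0.09 -0.1   0.03 -0.02]
the job is handed in; nothing more can be done
None
```

The job is handed in with no verdict returned: the plunger was pressed to its stop, the keeper sprang open, and all three tins were hefted left to right (about 3.2, 2.3 and 6.7 N), with the right one, the heaviest, held upright about 124 mm above its pocket floor and the other two back in their pockets.

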